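Stack hybridisation tubes on a V-cradle and chock them

TASK

Take the orange-capped tube from the draining stand and lay it in the V-cradle beside the white-capped tube, on the chock's side. Then push the yellow chock up until both tubes are squeezed tight against the end stop with the chock's sprung pad pressed right in, but without crushing the glass, and leave it there. Finally lay the blue-capped tube squarely on top in the valley between the two, all three centred across the ribs, and do not disturb the things standing around.

Things in the scene. Friction and masses are not known exactly. Their poses are not given: they have to be found in the camera images.
- white_tube_center (a point): centre of the tube with white caps: an amber glass cylinder, 44 mm diameter, 160 mm long, about 0.18 kg, x along its axis; starts lying loose at the bottom of the V-cradle
- orange_tube_center (a point): centre of the tube with orange caps, same size and weight, x along its axis; starts leaning on the draining stand, axis 30 degrees from level, the end away from the robot (+x end) high
- blue_tube_center (a point): centre of the tube with blue caps, same size and weight, x along its axis; starts leaning in the other place of the draining stand in the same way. Once on top, its centre stands only about 16 mm above the tops of the two lower tubes, so grip it high
- drainer: fixed green draining stand, 170 x 170 mm; origin under its middle. Holds the orange and blue tubes, either way round, at y = -50 and +50 mm, centres 112 mm above the table, high ends to its +x. Each rests in two short V troughs 48 mm either side of its centre, with a stop plate at the low end; its middle is free to grip
- cradle: fixed cradle stand, blue base 150 (x) x 360 (y) x 12 mm; origin on its underside below the bottom of the V. Tubes lie along its x, across two white ribs 12 mm thick at x = -50 and +50 mm, and may lie up to 25 mm off x = 0 lengthwise. Chock on the +y side, end stop on the -y side
- cradle_v (a point): bottom of the shallow V formed by the rib tops, midway between the ribs, 50 mm above the cradle's origin, axes as the cradle. The ribs rise 5 degrees to each side (to y = +169 and -99 mm), so a tube laid down rolls gently to the bottom. A tube's centre is 22 mm above here at y = 0, 28 mm above at y = +72 mm
- gate: dark end-stop bracket, fixed to the cradle at y = -96 mm, which carries a black stop pad (76 mm wide, between the ribs) facing +y. The pad's face is clamped somewhere between y = -74 and -52 mm of the cradle; where is not told and must be seen or felt. The loose white tube does not touch it at first
- chock (a joint): travel of the yellow chock along the cradle's rails towards -y, m, 0 = fully back (its pad's face then at y = +140 mm of the cradle), up to 0.16; starts at 0 to 0.02. It slides stiffly, dragging with about 7 N, and stays where it is left
- chock_pad: black sprung pad on the front of the chock, 70 mm wide, 36 mm high; origin below its face (face centre 74 mm higher). It yields 12 mm, 1.2 N rising to 4.8 N, then is solid. Sliding the row takes up to 4 N beyond the chock's drag; once the row is at the stop and the pad right in, force rises steeply: 15 to 20 N on the chock is tight, over 45 N crushes
- chock_tab (a point): centre of the red upright tab on top of the chock, by which it is pushed or pinched: 44 (cradle x) x 16 (cradle y) x 42 mm high, of which the upper 40 mm stand clear above the yellow block; 55 mm behind the pad's face and 105 mm above the table
- tip_box: bystander: orange and white pipette-tip box, 85 x 125 x 51 mm, loose; origin under its centre
- beaker: bystander: clear beaker, 70 mm wide, 85 mm high, loose; origin under its centre
- tape_roll: bystander: roll of tape lying flat, 90 mm wide, 25 mm high, loose; origin under its centre
Mind the look-alikes: they are no part of the job. What is shaped like the part that bears blue_tube_center but green is not meant.

How it is judged:
On the way, in this order (a step that is already met when the one before it is completed fails the run):
1. the orange-capped tube lies in the cradle on the chock's side of the white one, let go (x of orange_tube_center in the frame of cradle between -0.025 and 0.025 m and angle between the x axis of orange_tube_center and the x axis of cradle, either way round below 0.1 rad and z of orange_tube_center in the frame of cradle between 0.066 and 0.086 m and y of orange_tube_center in the frame of cradle between -0.07 and 0.09 m and y of orange_tube_center in the frame of cradle above -0.02 m and contact force between the fingers and orange_tube below 0.1 N), for 0.2 s.
2. the chock squeezes both tubes against the end stop (x of orange_tube_center in the frame of cradle between -0.025 and 0.025 m and angle between the x axis of each of orange_tube_center, white_tube_center and the x axis of cradle, either way round below 0.1 rad and z of orange_tube_center in the frame of cradle between 0.066 and 0.086 m and y of orange_tube_center in the frame of cradle between -0.07 and 0.09 m and x of white_tube_center in the frame of cradle between -0.025 and 0.025 m and z of white_tube_center in the frame of cradle between 0.066 and 0.086 m and y of white_tube_center in the frame of cradle between -0.07 and 0.09 m and distance between white_tube_center and orange_tube_center below 0.062 m and contact force between chock_pad and orange_tube above 3.2 N and contact force between gate and white_tube above 0.4 N), for 0.2 s.
At the end, for the whole second after the job is handed in: white and orange tubes side by side on the ribs, blue in the valley on top; each within 25 mm of mid-length, 0.1 rad of square, centres within 62 mm of each other; pad presses orange over 3.2 N, white presses the end stop over 0.4 N; all at rest (10 mm/s) (all of step 2 and x of blue_tube_center in the frame of cradle between -0.025 and 0.025 m and angle between the x axis of blue_tube_center and the x axis of cradle, either way round below 0.1 rad and z of blue_tube_center in the frame of cradle between 0.103 and 0.122 m and distance between white_tube_center and blue_tube_center below 0.062 m and distance between blue_tube_center and orange_tube_center below 0.062 m and linear speed of each of white_tube, orange_tube, blue_tube below 0.01 m/s); the robot touches nothing.
It fails at once if a bystander is pushed more than 30 mm (distance of any of tip_box, beaker, tape_roll from where it was at the start of the episode above 0.03 m).
It fails at once if the chock crushes the tube (over 45 N) (contact force between chock_pad and orange_tube above 45 N).
It also fails if it takes over 72 s, if anything falls off the work surface, if the arm or the gripper's body presses on something with over 40 N, if the wrist force passes 120 N, or if a joint passes its speed limit or range.

ROBOT

A 7-joint arm with a two-finger parallel gripper is mounted at the origin on the work surface. World frame = base frame: x ahead of the robot, y to its left, z up, the work surface at z = 0. Lengths are in m, angles in rad, forces in N, time in s.
With the tool pointing down it reaches from about 0.35 to 0.9 m from the base axis. Payload 7.2 kg.
Tool frame: the origin (TCP) lies between the finger pads; the fingertips stand 11 mm ahead of it and the grasp point (between the pads) lies 8 mm behind it; z points along the fingers, y is the line along which they close (so a half turn about z gives the same grasp; the last joint's range is limited). The gripper opens to 88 mm and grips with 3 to 60 N. Pads are 20 mm wide; open, the fingers measure 115 mm over their backs; the gripper's body (75 mm by 178 mm) begins 61 mm behind the grasp point.
Start: joints at [-0.068, 0.411, -0.013, 1.596, 0.006, 1.134, -0.082], TCP at [0.625, -0, 0.234] pointing down, gripper open.
Joint ranges: [-2.95, 2.95], [-0.29, 1.99], [-1.47, 1.44], [0.14, 2.54], [-1.03, 4.17], [0.13, 1.85], [-2.86, 2.86]. Speed limits (rad/s): [2.39, 2.39, 3.01, 3.01, 3.14, 3.14, 3.14].

INTERFACE

Orientations are given as a unit quaternion [w, x, y, z].
In Python, from station import manip gives the robot as it stands.
- The arm moves only by the shell command python3 -m crank 'ROWS' [OPENING] [FORCE]. ROWS is JSON, a list of rows, each an object with "xyz": the shift along the tool's x, y, z scaled (see below), a list of three; "rot": the turn, a rotation vector about the tool's x, y, z scaled (see below), a list of three. A call has 1 to 12 rows; each row is the pose to reach, as a shift and turn from the pose commanded when the call began, along the tool's axes at that moment; what a row does not reach only later rows make up. The controller multiplies each number of a shift by 0.1 m and each number of a turn by 90 degrees. A row lasts 1/10 s, in which the tool goes at most 50 mm and 8.59 degrees, less where a joint would pass 70% of its speed; a pose out of reach is approached as far as the arm can. A call with a number of a shift or a turn outside -1 to 1 is refused whole. A call with a gripper value outside its range is refused whole. OPENING is the opening, from 0 (shut) to 1 (fully open), set as the call begins (- or left out, the last holds). The fingers move at their own pace and stop on an object; FORCE is the grip in N (left out, the last holds). Time passes only in rows, so rows that repeat a pose let the fingers close. It gives the time, the measured TCP pose, the force, the opening and the grip force at its end, in the units of the state.
- manip.state(): the state, without advancing time (a new reading comes with each control period).
- manip.snapshot(name): name is "scene" or "side" or "wrist"; returns (picture, depth): 480x640x3 uint8, red, green, blue; 480x640 float32, m along the optical axis (not along the pixel's ray), 0 where there is no reading.
- manip.camera_model(name): a dict with "fx", "fy", "cx", "cy" (pixels), "pose" (4x4, takes a point from camera to world coordinates); the wrist camera has in their place "mount" (4x4, takes a point from camera to tool coordinates, whose origin is the TCP and whose axes are the flange's). Camera axes: x right, y down, z forward; pixel columns grow to the right and rows downward; lengths in m; the calibration is good to about 2 mm. The wrist camera is an equidistant fisheye: a pixel r from the principal point sees the ray r / f radians off the axis. A picture is of the moment at which its call begins: read the wrist's pose just before it. camera_model takes no time and is no camera call.
- manip.finish_job(): hands the job in; it is judged then, once.
The state is a dict: "clock": time; "q": joint angles; "joint_velocities": joint speeds; "effort": joint torques, N m; "eef_pos": TCP position; "eef_rot": TCP orientation; "contact_force": force on the tool from outside, world axes, zero at the start; "wrist_torque": the same for the moment, N m; "grip_width": finger opening in m; "gripper_force": force on a finger pad.
Only numpy, scipy, OpenCV 4.12 (cv2) and the standard library are available. Lean on these libraries where they do the work, as an engineer would, in place of code of your own. Each camera call takes 0.05 s, during which the arm holds its last target. There are 200 camera calls.

## Working session

There is one attempt and no reset: what is moved stays moved. The work goes in short steps, Python scripts to look and compute and a shell command to move; the robot and the scene stay as the last step left them, time stands still between calls to the robot, and variables do not carry over. Pictures are saved under pics/ and viewed, at most 10 in all, crops included, and the job is handed in when it is done.

```bash
ls; mkdir -p pics
cat > h.py <<'E'
import numpy as np, cv2
from station import manip
from scipy.spatial.transform import Rotation as R
def cloud(name):
    s=manip.state(); im,d=manip.snapshot(name); c=manip.camera_model(name)
    v,u=np.mgrid[0:480,0:640]
    p=np.stack([(u-c['cx'])/c['fx']*d,(v-c['cy'])/c['fy']*d,d],-1)
    T=np.array(c['pose']); return im,d,p@T[:3,:3].T+T[:3,3]
def rot(s): q=s['eef_rot']; return R.from_quat([q[1],q[2],q[3],q[0]])
def rel(goal,yaw=None):
    "goal xyz world -> shift in tool units"
    s=manip.state(); return rot(s).inv().apply(np.array(goal)-s['eef_pos'])/0.1
E
python3 - <<'E'
from h import *
s=manip.state(); print(s)
for n in('scene','side'):
    im,d,P=cloud(n); np.savez(f'pics/{n}0.npz',im=im,P=P,d=d); cv2.imwrite(f'pics/{n}0.png',im[...,::-1]); print(n,manip.camera_model(n))
print(manip.camera_model('wrist'))
E
```

```text
pics
{'clock': 0.0, 'q': array([-0.06819992,  0.41187896, -0.01272062,  1.59703202,  0.00557247,
        1.13431549, -0.08217305]), 'joint_velocities': array([ 0.00214921,  0.00094973, -0.0001042 ,  0.00129014, -0.0002547 ,
       -0.00204504,  0.00154655]), 'effort': array([-2.92756195e-04, -5.87956166e+01,  6.41712137e-01, -2.91074431e+01,
       -5.37758670e-02,  1.83686998e-02,  1.53371734e-04]), 'eef_pos': array([ 6.24508977e-01, -2.76448218e-05,  2.32826992e-01]), 'eef_rot': array([-5.34289332e-04,  7.07089702e-01,  7.07123408e-01, -5.94575761e-04]), 'contact_force': array([ 0.74831517, -0.37232128,  0.55413959]), 'wrist_torque': array([ 0.01764634, -0.04030963, -0.05078681]), 'gripper_force': 0.0, 'grip_width': 0.08773906612941958}
scene {'fx': 475.48591965056653, 'fy': 475.48591965056653, 'cx': 313.16007570264827, 'cy': 238.2428096497622, 'pose': array([[ 0.85320044,  0.40773896, -0.32526596,  1.02577356],
       [ 0.52151327, -0.6770948 ,  0.51919797, -0.67694383],
       [-0.00853865, -0.61261045, -0.79033887,  1.11218813],
       [ 0.        ,  0.        ,  0.        ,  1.        ]])}
side {'fx': 589.2744502863148, 'fy': 589.2744502863148, 'cx': 331.19869376044323, 'cy': 230.96475879849848, 'pose': array([[-0.8956562 , -0.34210009,  0.28419623,  0.0750053 ],
       [-0.44457508,  0.70644374, -0.55071793,  0.93834198],
       [-0.01236799, -0.61960049, -0.78481989,  1.47968168],
       [ 0.        ,  0.        ,  0.        ,  1.        ]])}
{'fx': 371.64829954431775, 'fy': 371.64829954431775, 'cx': 322.3218155024859, 'cy': 240.29334363786188, 'mount': array([[ 1.13165567e-04, -9.56728099e-01, -2.90983387e-01,
         8.01240411e-02],
       [ 9.99999961e-01,  1.82585111e-04, -2.11416689e-04,
        -9.81467804e-04],
       [ 2.55397521e-04, -2.90983351e-01,  9.56728083e-01,
        -1.51111017e-01],
       [ 0.00000000e+00,  0.00000000e+00,  0.00000000e+00,
         1.00000000e+00]])}
```

View pics/scene0.png

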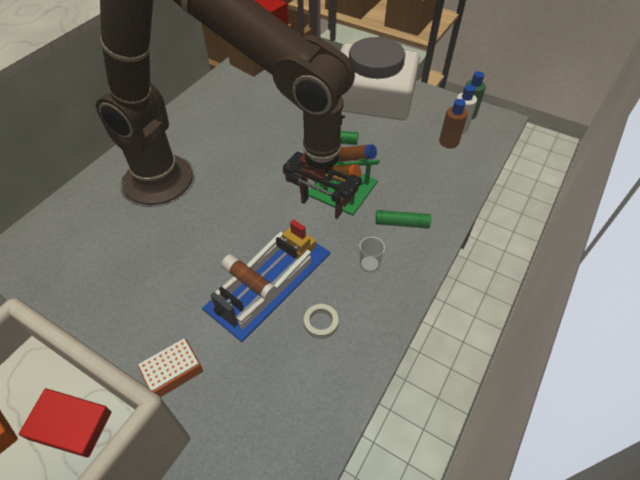

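View pics/side0.png

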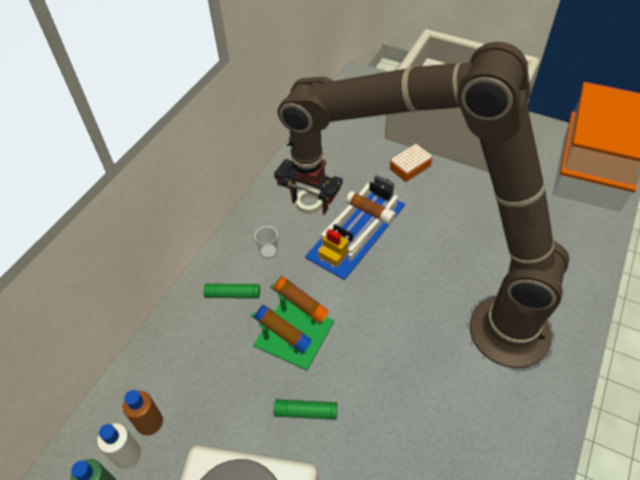

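The scene view shows the cradle at (265,285), with the white-capped tube at (247,275) and the chock at (298,237). The drainer at (345,185) is half hidden by the gripper. In the side view the orange tube is at (300,298), the blue tube at (283,328), the chock tab at (334,237) and the stop at (381,187). The green tubes are decoys.

```bash
cat > m.py <<'E'
from h import *
import sys
D={n:np.load(f'pics/{n}0.npz') for n in('scene','side')}
def pts(n,lo,hi,z0,z1,box=None):
    im,P=D[n]['im'],D[n]['P']; h=cv2.cvtColor(im,cv2.COLOR_RGB2HSV)
    m=(cv2.inRange(h,lo,hi)>0)&(P[...,2]>z0)&(P[...,2]<z1)&(D[n]['d']>0)
    m&=(P[...,0]>.25)&(P[...,0]<1.0)&(abs(P[...,1])<.6)
    if box: m&=(P[...,0]>box[0])&(P[...,0]<box[1])&(P[...,1]>box[2])&(P[...,1]<box[3])
    return P[m]
def rep(k,*a):
    for n in D:
        p=pts(n,*a)
        if len(p)<8: print(k,n,len(p)); continue
        r=cv2.minAreaRect(p[:,:2].astype(np.float32))
        print(k,n,len(p),'med',np.median(p,0).round(3),'rect',np.round(r[0],3),np.round(r[1],3),round(r[2],1),'z',np.percentile(p[:,2],[2,98]).round(3))
rep('cradlebase',(105,120,60),(125,255,255),-.01,.03)
rep('drainbase',(50,100,40),(75,255,255),-.01,.03)
rep('orangecap',(6,180,150),(14,255,255),.06,.22)
rep('bluecap',(105,120,60),(125,255,255),.05,.22)
rep('tab',(0,180,120),(4,255,255),.05,.15)
rep('yellow',(18,150,120),(30,255,255),.02,.12)
rep('brown',(5,100,40),(14,230,170),.05,.2)
E
python3 m.py
```

```text
cradlebase scene 2079 med [ 0.561 -0.162  0.011] rect [ 0.538 -0.137] [0.36  0.158] 80.8 z [0.006 0.016]
cradlebase side 1325 med [ 0.524 -0.074  0.011] rect [ 0.537 -0.135] [0.362 0.151] 81.6 z [0.003 0.019]
drainbase scene 886 med [0.603 0.23  0.012] rect [0.588 0.265] [0.252 0.453] 58.4 z [0.006 0.029]
drainbase side 2307 med [0.533 0.292 0.013] rect [0.539 0.307] [0.273 0.512] 58.6 z [0.005 0.029]
orangecap scene 22 med [0.596 0.217 0.164] rect [0.595 0.219] [0.012 0.025] 10.0 z [0.158 0.171]
orangecap side 223 med [0.487 0.232 0.102] rect [0.535 0.025] [0.143 0.443] 0.1 z [0.082 0.172]
bluecap scene 147 med [0.604 0.314 0.152] rect [0.57  0.012] [0.663 0.051] 83.0 z [0.058 0.169]
bluecap side 272 med [0.489 0.332 0.099] rect [0.506 0.05 ] [0.617 0.147] 83.6 z [0.078 0.171]
tab scene 55 med [ 0.559 -0.012  0.125] rect [ 0.558 -0.011] [0.014 0.04 ] 81.9 z [0.121 0.127]
tab side 61 med [ 0.555 -0.006  0.125] rect [ 0.555 -0.007] [0.037 0.019] 2.3 z [0.116 0.131]
yellow scene 225 med [ 0.57  -0.025  0.085] rect [ 0.562 -0.008] [0.066 0.07 ] 78.1 z [0.047 0.089]
yellow side 356 med [0.545 0.004 0.055] rect [0.521 0.151] [0.081 0.372] 12.8 z [0.042 0.097]
brown scene 1053 med [ 0.546 -0.179  0.094] rect [ 0.537 -0.084] [0.841 0.124] 86.2 z [0.076 0.164]
brown side 691 med [ 0.532 -0.163  0.096] rect [ 0.514 -0.071] [0.842 0.154] 84.6 z [0.07 0.16]
```

```bash
cat >> m.py <<'E'
print('----')
rep('drain',(50,100,40),(75,255,255),.004,.019,(.4,.66,.17,.38))
rep('Ocap',(3,150,120),(16,255,255),.06,.22,(.4,.66,.15,.27))
rep('Bcap',(105,120,60),(125,255,255),.05,.22,(.4,.66,.27,.38))
rep('Obrown',(5,100,40),(14,230,170),.06,.2,(.4,.66,.17,.265))
rep('Bbrown',(5,100,40),(14,230,170),.06,.2,(.4,.66,.275,.38))
rep('Wbrown',(3,100,40),(16,230,190),.06,.12,(.4,.66,-.25,-.1))
rep('black',(0,0,0),(180,255,60),.05,.12,(.4,.7,-.33,-.18))
rep('blackpad',(0,0,0),(180,255,60),.05,.12,(.4,.7,-.12,.0))
rep('whitecap',(0,0,140),(180,70,255),.075,.12,(.4,.7,-.25,-.1))
rep('ribs',(0,0,140),(180,70,255),.03,.066,(.4,.7,-.35,.05))
c,s=np.cos(np.radians(-9)),np.sin(np.radians(-9))
for n in D:  # all points in cradle frame about base centre: height profile along y between ribs
    P=D[n]['P']; q=P[...,:2]-[.5375,-.136]; x=q[...,0]*c+q[...,1]*s; y=-q[...,0]*s+q[...,1]*c
    for b in np.arange(-.18,.18,.006):
        for w,m in(('mid',abs(x)<.035),):
            k=m&(y>=b)&(y<b+.006)&(D[n]['d']>0)&(P[...,2]<.16)
            if k.sum()>3: print(n[1],round((b+.003)*1000),k.sum(),np.percentile(P[k][:,2],[5,50,95]).round(3),end=' | ')
    print()
E
python3 m.py | sed '1,/----/d'
```

```text
drain scene 669 med [0.6   0.232 0.011] rect [0.543 0.271] [0.17  0.173] 0.1 z [0.006 0.016]
drain side 1954 med [0.531 0.294 0.012] rect [0.54  0.276] [0.17  0.172] 0.6 z [0.005 0.018]
Ocap scene 100 med [0.605 0.222 0.159] rect [0.604 0.221] [0.035 0.032] 21.8 z [0.142 0.169]
Ocap side 605 med [0.528 0.232 0.127] rect [0.537 0.231] [0.149 0.038] 2.6 z [0.083 0.169]
Bcap scene 123 med [0.607 0.317 0.156] rect [0.607 0.321] [0.039 0.029] 66.5 z [0.139 0.169]
Bcap side 244 med [0.486 0.333 0.101] rect [0.537 0.329] [0.148 0.038] 0.5 z [0.079 0.172]
Obrown scene 180 med [0.6   0.221 0.155] rect [0.579 0.219] [0.083 0.039] 8.8 z [0.137 0.168]
Obrown side 293 med [0.54  0.227 0.134] rect [0.542 0.228] [0.038 0.156] 89.0 z [0.098 0.163]
Bbrown scene 281 med [0.553 0.309 0.131] rect [0.55  0.318] [0.038 0.098] 86.4 z [0.098 0.156]
Bbrown side 30 med [0.497 0.334 0.11 ] rect [0.54 0.33] [0.1  0.03] 1.8 z [0.095 0.163]
Wbrown scene 571 med [ 0.524 -0.197  0.09 ] rect [ 0.523 -0.192] [0.039 0.11 ] 80.9 z [0.075 0.096]
Wbrown side 386 med [ 0.527 -0.178  0.088] rect [ 0.526 -0.181] [0.037 0.11
[... 3301 characters left out ...]
9 4 [0.01  0.013 0.014] | i 51 5 [0.011 0.013 0.019] | i 57 5 [0.008 0.011 0.016] | i 63 6 [0.012 0.016 0.018] | i 69 10 [0.013 0.021 0.087] | i 75 38 [0.059 0.088 0.093] | i 81 114 [0.061 0.081 0.096] | i 87 22 [0.065 0.079 0.096] | i 93 4 [0.027 0.078 0.085] | i 99 11 [0.024 0.075 0.086] | i 105 26 [0.023 0.082 0.09 ] | i 111 23 [0.008 0.074 0.092] | i 117 23 [0.014 0.082 0.117] | i 123 53 [0.022 0.115 0.128] | i 129 61 [0.033 0.092 0.129] | i 135 214 [0.048 0.085 0.126] | i 141 93 [0.046 0.061 0.095] | i 147 37 [0.041 0.051 0.056] | i 153 39 [0.043 0.051 0.056] | i 159 124 [0.01  0.034 0.055] | i 165 94 [0.006 0.029 0.055] | i 171 33 [0.006 0.011 0.017] | i 177 68 [-0.004  0.008  0.016] |
```

```bash
cat >> h.py <<'E'
O=np.array([.5295,-.1894,0]); YAW=np.radians(-8.8)
RC=R.from_euler('z',YAW)
def cr(x,y,z): return O+RC.apply([x,y,z])
def tocr(p): return RC.inv().apply(p-O)
FLAT=R.from_matrix(np.array([[1,0,0],[0,-1,0],[0,0,-1]]).T)   # tool x=world x, y=-world y, z down
TILT=R.from_euler('y',-30,degrees=True)*FLAT
CR=RC*FLAT
def go(goal,Rg=None):
    s=manip.state(); r=rot(s); t=r.inv().apply(np.array(goal)-s['eef_pos'])/0.1
    w=np.zeros(3) if Rg is None else (r.inv()*Rg).as_rotvec()/(np.pi/2)
    print('xyz',t.round(3),'rot',w.round(3))
def tcp(c,Rg,up=0,hi=0): return np.array(c)+Rg.apply([0,0,.008-up-hi])
def wcloud():
    s=manip.state(); im,d=manip.snapshot('wrist'); c=manip.camera_model('wrist')
    v,u=np.mgrid[0:480,0:640]; x=(u-c['cx'])/c['fx']; y=(v-c['cy'])/c['fy']; th=np.hypot(x,y)+1e-9
    k=np.tan(np.minimum(th,1.4))/th*d
    T=np.array(c['mount']); p=np.stack([x*k,y*k,d],-1)@T[:3,:3].T+T[:3,3]
    return im,d,rot(s).apply(p.reshape(-1,3)).reshape(p.shape)+s['eef_pos']
OC=[.5415,.2235,.112]; BC=[.5415,.3235,.112]
E
python3 -c "
from h import *
go(tcp(OC,TILT,.12),TILT); print(tcp(OC,TILT,.12), FLAT.as_matrix())"
```

```text
xyz [ 2.236 -1.39   0.241] rot [-0.262  0.262  0.975]
[0.4855     0.2235     0.20899485] [[ 1.  0.  0.]
 [ 0. -1.  0.]
 [ 0.  0. -1.]]
```

```bash
r='{"xyz":[1,-0.9,-0.3],"rot":[-0.262,0.262,0.975]}'; python3 -m crank '[{"xyz":[1,-0.9,-0.3],"rot":[-0.262,0.262,0.975]},{"xyz":[1,-0.9,-0.3],"rot":[-0.262,0.262,0.975]},{"xyz":[1,-0.9,-0.3],"rot":[-0.262,0.262,0.975]},{"xyz":[1,-0.9,-0.3],"rot":[-0.262,0.262,0.975]},{"xyz":[1,-0.9,-0.3],"rot":[-0.262,0.262,0.975]},{"xyz":[1,-0.9,-0.3],"rot":[-0.262,0.262,0.975]},{"xyz":[1,-0.9,-0.3],"rot":[-0.262,0.262,0.975]},{"xyz":[1,-0.9,-0.3],"rot":[-0.262,0.262,0.975]},{"xyz":[1,-0.9,-0.3],"rot":[-0.262,0.262,0.975]},{"xyz":[1,-0.9,-0.3],"rot":[-0.262,0.262,0.975]},{"xyz":[1,-0.9,-0.3],"rot":[-0.262,0.262,0.975]},{"xyz":[1,-0.9,-0.3],"rot":[-0.262,0.262,0.975]}]' 1 30
python3 -c "
from h import *
print(manip.state()['q'].round(2))
go(tcp(OC,TILT,.12),TILT)"
```

```text
clock: 1.3
eef_pos: [0.5344, 0.1001, 0.2633]
eef_rot: [-0.0, 0.966, -0.002, 0.26]
contact_force: [0.2, 0.2, 0.1]
grip_width: 0.0876
gripper_force: 0.0
[-0.38 -0.01 -0.02  2.17  0.41  0.52 -2.28]
xyz [-0.7   -1.231  0.223] rot [ 0.    -0.001 -0.002]
```

```bash
python3 -m crank '[{"xyz":[-0.35,-0.5,0.1],"rot":[0,0,0]},{"xyz":[-0.7,-1,0.2],"rot":[0,0,0]},{"xyz":[-0.7,-1,0.2],"rot":[0,0,0]},{"xyz":[-0.7,-1,0.2],"rot":[0,0,0]}]'
python3 -m crank '[{"xyz":[0,-0.23,0.02],"rot":[0,0,0]},{"xyz":[0,-0.23,0.02],"rot":[0,0,0]},{"xyz":[0,-0.23,0.02],"rot":[0,0,0]}]'
python3 - <<'E'
from h import *
print(manip.state()['q'].round(2))
im,d,P=wcloud(); cv2.imwrite('pics/w1.png',im[...,::-1])
h=cv2.cvtColor(im,cv2.COLOR_RGB2HSV)
# tube glass points, in drainer tilted frame
for lo,hi,nm in(((3,100,40),(16,255,255),'orange'),((105,120,60),(125,255,255),'blue')):
    m=(cv2.inRange(h,lo,hi)>0)&(P[...,2]>.07)&(P[...,2]<.2)&(d>0)&(P[...,0]>.4)&(P[...,0]<.66)&(P[...,1]>.17)&(P[...,1]<(.27 if nm=='orange' else .4))
    p=P[m]; q=TILT.inv().apply(p-OC)
    print(nm,m.sum(),'tool-frame extents',np.percentile(q,[1,50,99],0).round(3).tolist())
E
```

```text
clock: 1.7
eef_pos: [0.4821, 0.2033, 0.2093]
eef_rot: [0.0, 0.966, 0.006, 0.258]
contact_force: [0.5, -1.0, -0.2]
grip_width: 0.0879
gripper_force: 0.0
clock: 2.0
eef_pos: [0.4862, 0.2218, 0.2097]
eef_rot: [0.0, 0.966, -0.002, 0.26]
contact_force: [0.1, -0.3, -0.3]
grip_width: 0.0874
gripper_force: 0.0
[-1.01  0.08  0.28  2.24  0.68  0.53 -2.86]
orange 8761 tool-frame extents [[-0.078, -0.02, -0.024], [0.014, 0.002, -0.021], [0.077, 0.019, -0.009]]
blue 1325 tool-frame extents [[-0.061, -0.118, -0.024], [0.07, -0.096, -0.02], [0.078, -0.079, -0.003]]
```

View pics/w1.png

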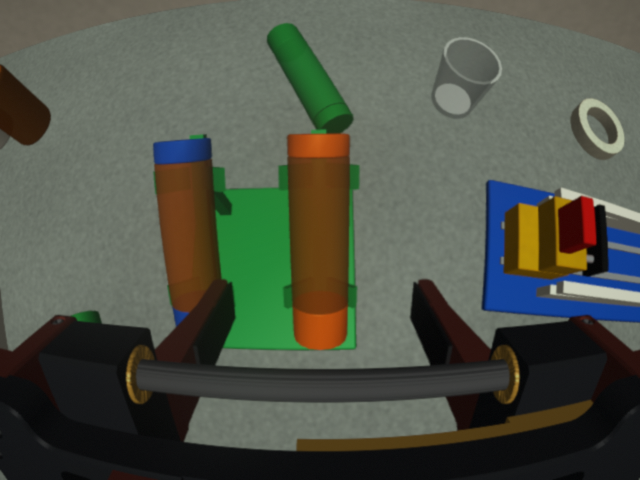

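The wrist view shows the orange tube centred at x≈318, as estimated, with blue to the left at x≈185. Joint 7 is at its limit, so I'll make a half turn to get the equivalent grasp.

```bash
for i in 1 2; do python3 -m crank '[{"xyz":[0,0,-0.1],"rot":[0,0,-0.09]},{"xyz":[0,0,-0.1],"rot":[0,0,-0.18]},{"xyz":[0,0,-0.1],"rot":[0,0,-0.27]},{"xyz":[0,0,-0.1],"rot":[0,0,-0.36]},{"xyz":[0,0,-0.1],"rot":[0,0,-0.45]},{"xyz":[0,0,-0.1],"rot":[0,0,-0.54]},{"xyz":[0,0,-0.1],"rot":[0,0,-0.63]},{"xyz":[0,0,-0.1],"rot":[0,0,-0.72]},{"xyz":[0,0,-0.1],"rot":[0,0,-0.81]},{"xyz":[0,0,-0.1],"rot":[0,0,-0.9]},{"xyz":[0,0,-0.1],"rot":[0,0,-1]},{"xyz":[0,0,-0.1],"rot":[0,0,-1]}]'; done
sed -i 's/^FLAT=.*/FLAT=R.from_matrix(np.diag([-1.,1,-1]))  # tool x=-world x, y=world y/' h.py
python3 -c "
from h import *
print(manip.state()['q'].round(2))
go(tcp(OC,TILT,0),TILT)"
```

```text
clock: 3.25
eef_pos: [0.4808, 0.222, 0.2184]
eef_rot: [0.184, 0.683, 0.683, 0.183]
contact_force: [0.8, -0.6, -0.4]
grip_width: 0.0878
gripper_force: 0.0
clock: 4.45
eef_pos: [0.4757, 0.2224, 0.2269]
eef_rot: [0.26, 0.002, 0.966, 0.0]
contact_force: [-0.7, -0.5, -0.3]
grip_width: 0.0877
gripper_force: 0.0
[-0.89  0.04  0.13  2.23  0.67  0.59  0.3 ]
xyz [0.007 0.012 1.405] rot [-0.     0.001 -0.002]
```

```bash
python3 -m crank '[{"xyz":[0,0.01,0.3],"rot":[0,0,0]},{"xyz":[0,0.01,0.6],"rot":[0,0,0]},{"xyz":[0,0.01,0.9],"rot":[0,0,0]},{"xyz":[0,0.01,0.9],"rot":[0,0,0]}]' 1 30
python3 -m crank '[{"xyz":[0,0,0.25],"rot":[0,0,0]},{"xyz":[0,0,0.5],"rot":[0,0,0]},{"xyz":[0,0,0.5],"rot":[0,0,0]}]'
python3 -m crank '[{"xyz":[0,0,0],"rot":[0,0,0]},{"xyz":[0,0,0],"rot":[0,0,0]},{"xyz":[0,0,0],"rot":[0,0,0]},{"xyz":[0,0,0],"rot":[0,0,0]},{"xyz":[0,0,0],"rot":[0,0,0]},{"xyz":[0,0,0],"rot":[0,0,0]}]' 0 30
python3 -c "
from h import *
go(tcp(OC,TILT,0),TILT)"
```

```text
clock: 4.85
eef_pos: [0.5205, 0.2223, 0.146]
eef_rot: [0.258, 0.004, 0.966, -0.001]
contact_force: [-0.8, -0.4, 1.2]
grip_width: 0.0877
gripper_force: 0.0
clock: 5.15
eef_pos: [0.5457, 0.2233, 0.1046]
eef_rot: [0.259, 0.002, 0.966, -0.001]
contact_force: [-0.7, 0.2, -0.2]
grip_width: 0.0881
gripper_force: 0.0
clock: 5.75
eef_pos: [0.5457, 0.2241, 0.106]
eef_rot: [0.26, 0.0, 0.966, 0.0]
contact_force: [0.2, 1.3, 1.1]
grip_width: 0.0434
gripper_force: 30.3
xyz [ 0.006 -0.006  0.008] rot [ 0.     0.001 -0.   ]
```

```bash
python3 -m crank '[{"xyz":[0,0,-0.2],"rot":[0,0,0]},{"xyz":[0,0,-0.5],"rot":[0,0,0]},{"xyz":[0,0,-0.8],"rot":[0,0,0]},{"xyz":[0,0,-1],"rot":[0,0,0]},{"xyz":[0,0,-1],"rot":[0,0,0]}]' - 30
python3 -c "
from h import *
s=manip.state();print(s['q'].round(2))
g=cr(0,.07,.25); go(g,CR); print(g)"
```

```text
clock: 6.25
eef_pos: [0.4953, 0.2247, 0.1942]
eef_rot: [0.261, 0.0, 0.965, 0.001]
contact_force: [0.3, 0.1, -1.8]
grip_width: 0.0431
gripper_force: 30.0
[-0.86  0.12  0.14  2.24  0.74  0.49  0.24]
xyz [-0.673 -3.448 -0.265] rot [0.028 0.335 0.095]
[ 0.54020901 -0.12022401  0.25      ]
```

```bash
python3 -m crank '[{"xyz":[-0.1,-0.2,-0.2],"rot":[0.007,0.084,0.024]},{"xyz":[-0.3,-0.4,-0.26],"rot":[0.014,0.168,0.048]},{"xyz":[-0.5,-0.6,-0.26],"rot":[0.021,0.25,0.071]},{"xyz":[-0.67,-0.8,-0.26],"rot":[0.028,0.335,0.095]},{"xyz":[-0.67,-1,-0.26],"rot":[0.028,0.335,0.095]},{"xyz":[-0.67,-1,-0.26],"rot":[0.028,0.335,0.095]},{"xyz":[-0.67,-1,-0.26],"rot":[0.028,0.335,0.095]}]'
python3 -c "
from h import *
s=manip.state();print(s['q'].round(2))
g=cr(0,.07,.25); go(g,CR); print(g)"
```

```text
clock: 6.95
eef_pos: [0.5408, 0.1225, 0.2461]
eef_rot: [-0.002, 0.078, 0.997, -0.003]
contact_force: [-0.1, 0.1, -1.5]
grip_width: 0.0435
gripper_force: 30.0
[-0.47  0.28  0.2   1.76 -0.05  1.11  1.16]
xyz [-0.373 -2.399 -0.024] rot [-0.004 -0.002 -0.002]
[ 0.54020901 -0.12022401  0.25      ]
```

```bash
python3 -m crank '[{"xyz":[0,-0.3,0],"rot":[0,0,0]},{"xyz":[-0.1,-0.65,0],"rot":[0,0,0]},{"xyz":[-0.2,-1,0],"rot":[0,0,0]},{"xyz":[-0.2,-1,0],"rot":[0,0,0]}]'
python3 -m crank '[{"xyz":[0,-0.35,0],"rot":[0,0,0]},{"xyz":[-0.1,-0.7,0],"rot":[0,0,0]},{"xyz":[-0.17,-1,0],"rot":[0,0,0]},{"xyz":[-0.17,-1,0],"rot":[0,0,0]}]'
python3 -m crank '[{"xyz":[0,-0.2,0],"rot":[0,0,0]},{"xyz":[0,-0.4,0],"rot":[0,0,0]},{"xyz":[0,-0.4,0],"rot":[0,0,0]},{"xyz":[0,-0.4,0],"rot":[0,0,0]}]'
python3 - <<'E'
from h import *
s=manip.state();print(s['q'].round(2))
g=cr(0,.07,.088-.008+.0); go(g,CR)
im,d,P=wcloud(); cv2.imwrite('pics/w2.png',im[...,::-1]); im,d,P=cloud('scene'); 
cv2.imwrite('pics/s2.png',cv2.resize(im[170:370,160:420,::-1],None,fx=2.5,fy=2.5))
E
```

```text
clock: 7.35
eef_pos: [0.5443, 0.0175, 0.248]
eef_rot: [-0.001, 0.079, 0.997, -0.004]
contact_force: [0.2, -0.7, -1.4]
grip_width: 0.0435
gripper_force: 30.0
clock: 7.75
eef_pos: [0.5456, -0.0827, 0.2484]
eef_rot: [-0.001, 0.079, 0.997, -0.003]
contact_force: [0.2, -0.1, -1.5]
grip_width: 0.0436
gripper_force: 30.0
clock: 8.15
eef_pos: [0.5401, -0.1169, 0.2486]
eef_rot: [-0.001, 0.076, 0.997, -0.002]
contact_force: [0.2, 0.1, -2.9]
grip_width: 0.0432
gripper_force: 30.0
[-0.13  0.28  0.32  1.77 -0.09  1.11  1.63]
xyz [-0.01  -0.027  1.686] rot [-0.002 -0.001  0.001]
```

View pics/w2.png

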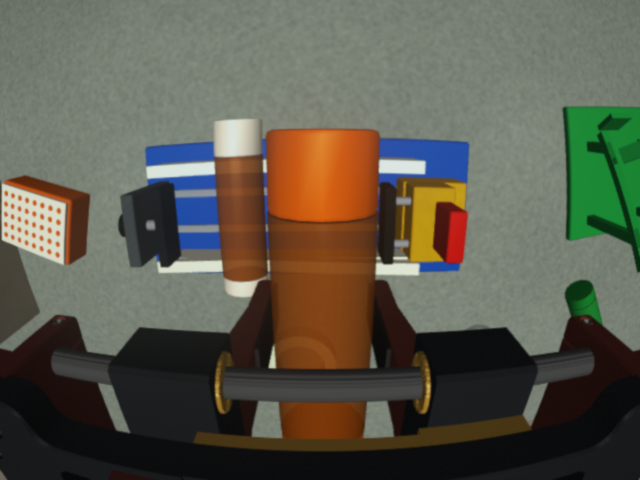

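The wrist view shows the held orange tube (x≈322) square over the gap between the white tube (x≈240) and the chock pad (x≈387). I'll lower it.

```bash
python3 -m crank '[{"xyz":[0,-0.03,0.3],"rot":[0,0,0]},{"xyz":[0,-0.03,0.65],"rot":[0,0,0]},{"xyz":[0,-0.03,1],"rot":[0,0,0]},{"xyz":[0,-0.03,1],"rot":[0,0,0]}]'
python3 -m crank '[{"xyz":[0,0,0.25],"rot":[0,0,0]},{"xyz":[0,0,0.5],"rot":[0,0,0]},{"xyz":[0,0,0.68],"rot":[0,0,0]},{"xyz":[0,0,0.74],"rot":[0,0,0]},{"xyz":[0,0,0.74],"rot":[0,0,0]},{"xyz":[0,0,0.74],"rot":[0,0,0]}]'
python3 -c "
from h import *
s=manip.state();print(tocr(s['eef_pos']).round(4))"
```

```text
clock: 8.65
eef_pos: [0.5368, -0.1199, 0.1451]
eef_rot: [-0.005, 0.076, 0.997, -0.002]
contact_force: [-0.8, 0.5, -1.4]
grip_width: 0.0434
gripper_force: 30.0
clock: 9.25
eef_pos: [0.5404, -0.1223, 0.0766]
eef_rot: [-0.0, 0.077, 0.997, -0.002]
contact_force: [-0.1, -0.4, -1.9]
grip_width: 0.0433
gripper_force: 30.0
[0.0005 0.068  0.0766]
```

```bash
python3 -m crank '[{"xyz":[0,0,0.02],"rot":[0,0,0]},{"xyz":[0,0,0.04],"rot":[0,0,0]},{"xyz":[0,0,0.05],"rot":[0,0,0]},{"xyz":[0,0,0.05],"rot":[0,0,0]},{"xyz":[0,0,0.05],"rot":[0,0,0]}]'
python3 -m crank '[{"xyz":[0,0,0.02],"rot":[0,0,0]},{"xyz":[0,0,0.03],"rot":[0,0,0]},{"xyz":[0,0,0.03],"rot":[0,0,0]},{"xyz":[0,0,0.03],"rot":[0,0,0]}]'
```

```text
clock: 9.75
eef_pos: [0.5398, -0.1225, 0.0706]
eef_rot: [-0.001, 0.077, 0.997, -0.002]
contact_force: [0.5, 1.5, 3.5]
grip_width: 0.0433
gripper_force: 30.0
clock: 10.15
eef_pos: [0.54, -0.1226, 0.0703]
eef_rot: [-0.0, 0.077, 0.997, -0.001]
contact_force: [-9.5, 2.5, 31.9]
grip_width: 0.043
gripper_force: 30.0
```

```bash
python3 -m crank '[{"xyz":[0,0,-0.03],"rot":[0,0,0]},{"xyz":[0,0,-0.03],"rot":[0,0,0]}]'
python3 -m crank '[{"xyz":[0,0,0],"rot":[0,0,0]},{"xyz":[0,0,0],"rot":[0,0,0]},{"xyz":[0,0,0],"rot":[0,0,0]},{"xyz":[0,0,-0.05],"rot":[0,0,0]},{"xyz":[0,0,-0.2],"rot":[0,0,0]},{"xyz":[0,0,-0.5],"rot":[0,0,0]},{"xyz":[0,0,-0.9],"rot":[0,0,0]},{"xyz":[0,0,-1],"rot":[0,0,0]},{"xyz":[0,0,-1],"rot":[0,0,0]}]' 0.64
python3 - <<'E'
from h import *
im,d,P=wcloud(); cv2.imwrite('pics/w3.png',im[...,::-1]); np.savez('pics/w3.npz',im=im,d=d,P=P)
Q=RC.inv().apply((P-O).reshape(-1,3)).reshape(P.shape)
h=cv2.cvtColor(im,cv2.COLOR_RGB2HSV); ok=d>0
def ex(n,lo,hi,z0,z1,y0=-.2,y1=.3):
    m=ok&(cv2.inRange(h,lo,hi)>0)&(Q[...,2]>z0)&(Q[...,2]<z1)&(abs(Q[...,0])<.12)&(Q[...,1]>y0)&(Q[...,1]<y1)
    if m.sum(): print(n,m.sum(),np.percentile(Q[m],[1,50,99],0).round(3).tolist())
ex('base',(105,120,60),(125,255,255),0,.03)
ex('whitecap',(0,0,140),(180,70,255),.074,.12)
ex('orangecap',(3,150,120),(16,255,255),.06,.12)
ex('tab',(0,180,100),(4,255,255),.1,.14,.1)
ex('gate',(0,0,0),(180,255,60),.05,.12,-.13,-.03)
ex('cpad',(0,0,0),(180,255,60),.05,.12,.08,.15)
E
```

```text
clock: 10.35
eef_pos: [0.5396, -0.1225, 0.0706]
eef_rot: [-0.001, 0.077, 0.997, -0.002]
contact_force: [0.6, -0.4, 1.1]
grip_width: 0.0434
gripper_force: 30.0
clock: 11.25
eef_pos: [0.5406, -0.1223, 0.172]
eef_rot: [0.001, 0.077, 0.997, -0.002]
contact_force: [1.0, -0.2, -0.2]
grip_width: 0.0563
gripper_force: 0.0
base 16518 [[-0.075, -0.119, 0.01], [-0.031, 0.093, 0.012], [0.045, 0.227, 0.014]]
whitecap 3214 [[-0.093, -0.066, 0.077], [-0.076, 0.0, 0.091], [0.06, 0.149, 0.095]]
orangecap 13204 [[-0.08, -0.016, 0.085], [-0.021, 0.035, 0.095], [0.074, 0.059, 0.099]]
tab 1364 [[-0.023, 0.173, 0.123], [-0.003, 0.18, 0.126], [0.019, 0.187, 0.127]]
gate 5039 [[-0.037, -0.111, 0.059], [-0.004, -0.078, 0.085], [0.036, -0.072, 0.1]]
cpad 2184 [[-0.036, 0.125, 0.061], [-0.006, 0.127, 0.091], [0.031, 0.135, 0.093]]
```

View pics/w3.png

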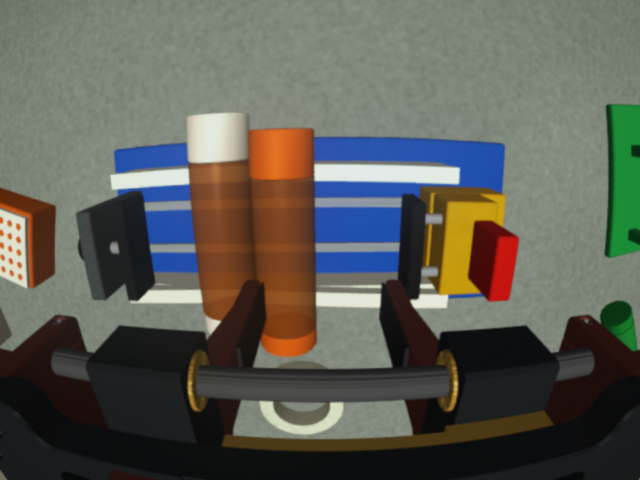

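The wrist view shows orange (x≈283) lying against white (x≈222), with the stop pad at x≈140 and the tab at x≈493. Next I'll pinch the tab.

```bash
python3 -m crank '[{"xyz":[0,0.4,0],"rot":[0,0,0]},{"xyz":[0,0.8,0],"rot":[0,0,0]},{"xyz":[0.02,1,0],"rot":[0,0,0]},{"xyz":[0.02,1,0],"rot":[0,0,0]},{"xyz":[0.02,1,0],"rot":[0,0,0]}]'
python3 -c "
from h import *
go(cr(-.002,.180,.104),CR)"
```

```text
clock: 11.8
eef_pos: [0.552, -0.0233, 0.1683]
eef_rot: [-0.002, 0.077, 0.997, -0.002]
contact_force: [0.0, -0.8, -0.8]
grip_width: 0.0561
gripper_force: 0.0
xyz [-0.014  0.127  0.643] rot [-0.003 -0.003  0.   ]
```

```bash
python3 -m crank '[{"xyz":[-0.01,0.13,0],"rot":[0,0,0]},{"xyz":[-0.01,0.13,0.3],"rot":[0,0,0]},{"xyz":[-0.01,0.13,0.6],"rot":[0,0,0]},{"xyz":[-0.01,0.13,0.63],"rot":[0,0,0]},{"xyz":[-0.01,0.13,0.63],"rot":[0,0,0]}]'
python3 -m crank '[{"xyz":[0,0,0],"rot":[0,0,0]},{"xyz":[0,0,0],"rot":[0,0,0]},{"xyz":[0,0,0],"rot":[0,0,0]},{"xyz":[0,0,0],"rot":[0,0,0]},{"xyz":[0,0,0],"rot":[0,0,0]},{"xyz":[0,0,0],"rot":[0,0,0]}]' 0 40
python3 -c "
from h import *
print(tocr(manip.state()['eef_pos']).round(4))"
```

```text
clock: 12.3
eef_pos: [0.5553, -0.0111, 0.1063]
eef_rot: [-0.002, 0.077, 0.997, -0.002]
contact_force: [0.6, 0.1, 1.4]
grip_width: 0.0564
gripper_force: 0.0
clock: 12.9
eef_pos: [0.5559, -0.0104, 0.107]
eef_rot: [-0.001, 0.077, 0.997, -0.002]
contact_force: [-0.4, -0.0, 2.3]
grip_width: 0.0153
gripper_force: 40.0
[-0.0013  0.1809  0.107 ]
```

```bash
python3 -m crank '[{"xyz":[0,-0.08,0],"rot":[0,0,0]},{"xyz":[0,-0.18,0],"rot":[0,0,0]},{"xyz":[0,-0.28,0],"rot":[0,0,0]},{"xyz":[0,-0.38,0],"rot":[0,0,0]},{"xyz":[0,-0.48,0],"rot":[0,0,0]},{"xyz":[0,-0.56,0],"rot":[0,0,0]},{"xyz":[0,-0.6,0],"rot":[0,0,0]},{"xyz":[0,-0.6,0],"rot":[0,0,0]}]'
python3 -m crank '[{"xyz":[0,-0.04,0],"rot":[0,0,0]},{"xyz":[0,-0.08,0],"rot":[0,0,0]},{"xyz":[0,-0.12,0],"rot":[0,0,0]},{"xyz":[0,-0.16,0],"rot":[0,0,0]},{"xyz":[0,-0.2,0],"rot":[0,0,0]},{"xyz":[0,-0.24,0],"rot":[0,0,0]},{"xyz":[0,-0.28,0],"rot":[0,0,0]},{"xyz":[0,-0.32,0],"rot":[0,0,0]},{"xyz":[0,-0.36,0],"rot":[0,0,0]},{"xyz":[0,-0.4,0],"rot":[0,0,0]},{"xyz":[0,-0.4,0],"rot":[0,0,0]}]'
python3 -c "
from h import *
s=manip.state();print(tocr(s['eef_pos']).round(4),RC.inv().apply(s['contact_force']))"
```

```text
clock: 13.7
eef_pos: [0.5473, -0.0685, 0.107]
eef_rot: [-0.0, 0.076, 0.997, -0.001]
contact_force: [2.1, 4.0, -0.7]
grip_width: 0.0157
gripper_force: 40.0
clock: 14.8
eef_pos: [0.5416, -0.1075, 0.107]
eef_rot: [-0.0, 0.076, 0.997, -0.001]
contact_force: [5.1, 4.8, -2.7]
grip_width: 0.0156
gripper_force: 40.0
[-0.0005  0.0828  0.107 ] [ 4.35625903  5.49682813 -2.65695447]
```

```bash
python3 -m crank '[{"xyz":[0,-0.03,0],"rot":[0,0,0]},{"xyz":[0,-0.06,0],"rot":[0,0,0]},{"xyz":[0,-0.09,0],"rot":[0,0,0]},{"xyz":[0,-0.12,0],"rot":[0,0,0]},{"xyz":[0,-0.15,0],"rot":[0,0,0]},{"xyz":[0,-0.15,0],"rot":[0,0,0]}]'
python3 -c "
from h import *
s=manip.state();print(tocr(s['eef_pos']).round(4),RC.inv().apply(s['contact_force']))"
python3 -m crank '[{"xyz":[0,-0.02,0],"rot":[0,0,0]},{"xyz":[0,-0.03,0],"rot":[0,0,0]},{"xyz":[0,-0.03,0],"rot":[0,0,0]}]'
python3 -c "
from h import *
s=manip.state();print(tocr(s['eef_pos']).round(4),RC.inv().apply(s['contact_force']))
im,d,P=wcloud(); cv2.imwrite('pics/w4.png',im[...,::-1])
im,d,P=cloud('scene'); cv2.imwrite('pics/s4.png',cv2.resize(im[200:340,190:350,::-1],None,fx=4,fy=4))"
```

```text
clock: 15.4
eef_pos: [0.5396, -0.1217, 0.1071]
eef_rot: [-0.0, 0.076, 0.997, -0.001]
contact_force: [5.8, 6.9, -3.3]
grip_width: 0.0159
gripper_force: 40.0
[-0.0004  0.0684  0.1071] [ 4.66229202  7.65718563 -3.30150414]
clock: 15.7
eef_pos: [0.5392, -0.1241, 0.107]
eef_rot: [-0.0, 0.075, 0.997, -0.0]
contact_force: [6.5, 7.1, -4.3]
grip_width: 0.0159
gripper_force: 40.0
[-0.0004  0.066   0.107 ] [ 5.36011354  8.03181987 -4.32679544]
```

View pics/s4.png

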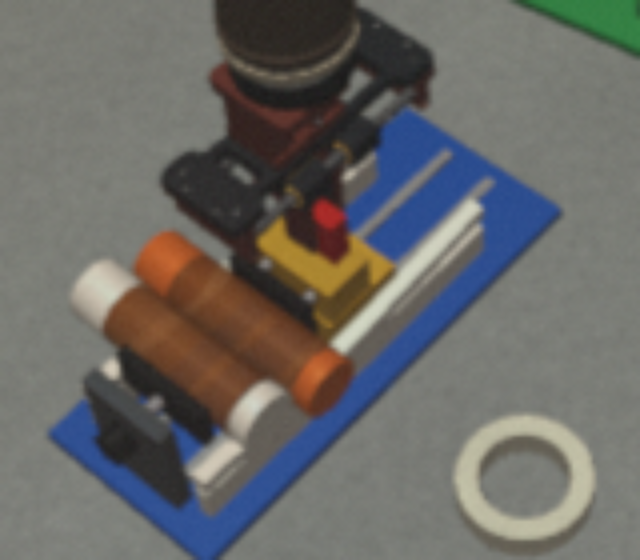

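The crop shows both tubes parallel, with the white tube close to the stop pad at (165,390) and the chock pad against orange at (270,290). I'll push on in small steps.

```bash
cat > f.py <<'E'
from h import *
s=manip.state();print(tocr(s['eef_pos']).round(4),RC.inv().apply(s['contact_force']).round(1))
E
for i in 1 2; do python3 -m crank '[{"xyz":[0,-0.01,0],"rot":[0,0,0]},{"xyz":[0,-0.02,0],"rot":[0,0,0]},{"xyz":[0,-0.02,0],"rot":[0,0,0]}]' >/dev/null; python3 f.py; done
```

```text
[-0.0004  0.0643  0.107 ] [ 4.5  9.  -3.7]
[-0.0004  0.0625  0.1071] [ 3.8  9.8 -3.3]
```

```bash
for i in 1 2 3; do python3 -m crank '[{"xyz":[0,-0.005,0],"rot":[0,0,0]},{"xyz":[0,-0.01,0],"rot":[0,0,0]},{"xyz":[0,-0.01,0],"rot":[0,0,0]}]' >/dev/null; python3 f.py; done
```

```text
[-0.0004  0.0616  0.1071] [ 4.3 10.6 -4.2]
[-0.0004  0.0608  0.1071] [ 4.5 10.4 -2.5]
[-0.0003  0.0599  0.1071] [ 4.9 10.7 -4.3]
```

```bash
for i in 1 2 3; do python3 -m crank '[{"xyz":[0,-0.005,0],"rot":[0,0,0]},{"xyz":[0,-0.01,0],"rot":[0,0,0]},{"xyz":[0,-0.01,0],"rot":[0,0,0]}]' >/dev/null; python3 f.py; done
```

```text
[-0.0004  0.059   0.107 ] [ 3.2 12.1 -3.8]
[-0.0003  0.0581  0.1071] [ 3.6 12.1 -4.4]
[-0.0004  0.0579  0.1071] [ 4.3 13.3 -3.2]
```

```bash
python3 -m crank '[{"xyz":[0,-0.005,0],"rot":[0,0,0]},{"xyz":[0,-0.005,0],"rot":[0,0,0]},{"xyz":[0,-0.005,0],"rot":[0,0,0]}]' >/dev/null; python3 f.py
```

```text
[-0.0004  0.0579  0.1071] [ 3.4 15.  -2.4]
```

```bash
python3 -m crank '[{"xyz":[0,-0.005,0],"rot":[0,0,0]},{"xyz":[0,-0.005,0],"rot":[0,0,0]},{"xyz":[0,-0.005,0],"rot":[0,0,0]}]' >/dev/null; python3 f.py
```

```text
[-0.0004  0.0579  0.107 ] [ 4.9 16.9 -3.5]
```

Tight at about 17 N with the tab no longer moving. I'll release it and rise.

```bash
python3 -m crank '[{"xyz":[0,0,0],"rot":[0,0,0]},{"xyz":[0,0,0],"rot":[0,0,0]},{"xyz":[0,0,0],"rot":[0,0,0]},{"xyz":[0,0,-0.2],"rot":[0,0,0]},{"xyz":[0,0,-0.5],"rot":[0,0,0]},{"xyz":[0,0,-0.9],"rot":[0,0,0]},{"xyz":[0,0,-1],"rot":[0,0,0]},{"xyz":[0,0,-1],"rot":[0,0,0]}]' 0.4 20
python3 - <<'E'
from h import *
im,d,P=wcloud(); cv2.imwrite('pics/w5.png',im[...,::-1])
Q=RC.inv().apply((P-O).reshape(-1,3)).reshape(P.shape)
h=cv2.cvtColor(im,cv2.COLOR_RGB2HSV); ok=d>0
def ex(n,lo,hi,z0,z1,y0=-.2,y1=.3):
    m=ok&(cv2.inRange(h,lo,hi)>0)&(Q[...,2]>z0)&(Q[...,2]<z1)&(abs(Q[...,0])<.12)&(Q[...,1]>y0)&(Q[...,1]<y1)
    if m.sum(): print(n,m.sum(),np.percentile(Q[m],[1,50,99],0).round(3).tolist())
    return Q[m]
w=ex('whitecap',(0,0,140),(180,70,255),.074,.12,-.1,.03)
ex('tubes',(3,120,40),(16,255,255),.07,.12,-.1,.03)
ex('tab',(0,180,100),(4,255,255),.1,.14,0)
ex('gate',(0,0,0),(180,255,60),.05,.12,-.13,-.03)
# brown profile: ridges
t=ex('brown',(3,100,30),(16,255,255),.06,.12,-.09,.03)
for b in np.arange(-.08,.03,.006):
    k=(t[:,1]>b)&(t[:,1]<b+.006)
    if k.sum()>5: print(round((b+.003)*1e3),np.median(t[k,2]).round(4),end='; ')
E
python3 -c "
from h import *
s=manip.state();print(s['q'].round(2)); go(tcp(BC,TILT,.14),TILT)"
```

```text
clock: 19.6
eef_pos: [0.5369, -0.1385, 0.2089]
eef_rot: [0.001, 0.077, 0.997, -0.002]
contact_force: [0.3, 0.5, 0.0]
grip_width: 0.0352
gripper_force: 0.0
whitecap 2641 [[-0.093, -0.07, 0.085], [-0.072, -0.046, 0.096], [0.065, -0.031, 0.099]]
tubes 15957 [[-0.079, -0.068, 0.078], [-0.014, -0.021, 0.093], [0.065, 0.014, 0.099]]
tab 1282 [[-0.022, 0.051, 0.124], [-0.002, 0.058, 0.126], [0.02, 0.065, 0.128]]
gate 3278 [[-0.036, -0.126, 0.06], [-0.004, -0.098, 0.089], [0.035, -0.072, 0.1]]
brown 16626 [[-0.079, -0.069, 0.077], [-0.013, -0.02, 0.093], [0.065, 0.024, 0.099]]
-71 0.0837; -65 0.0933; -59 0.0967; -53 0.0982; -47 0.0979; -41 0.0959; -35 0.0914; -29 0.0829; -23 0.0877; -17 0.0919; -11 0.0939; -5 0.0943; 1 0.0927; 7 0.0891; 13 0.0832; 19 0.092; 25 0.0913; 31 0.0859; [-0.08  0.32  0.31  1.82 -0.11  1.02  1.68]
xyz [ 1.309  4.467 -0.206] rot [-0.028 -0.334 -0.096]
```

View pics/w5.png

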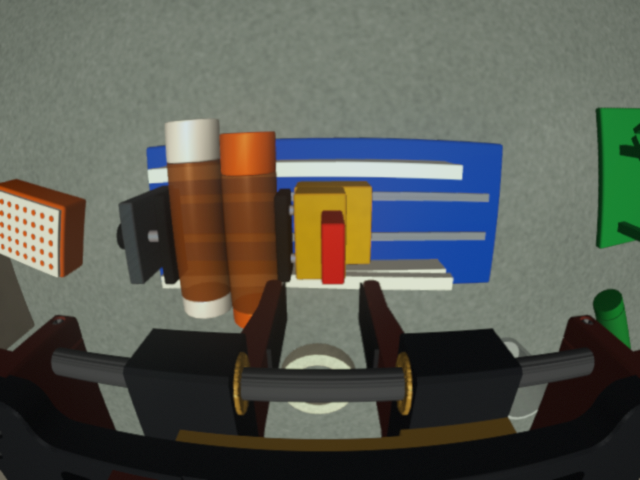

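The wrist view shows white (x≈198) against the stop and orange (x≈250) pinned by the chock pad, with both square. Next is the blue tube.

```bash
for i in 1 2 3; do python3 -m crank '[{"xyz":[0.1,0.3,-0.05],"rot":[0,0,0]},{"xyz":[0.2,0.65,-0.05],"rot":[0,0,0]},{"xyz":[0.3,1,-0.1],"rot":[0,0,0]},{"xyz":[0.3,1,-0.1],"rot":[0,0,0]}]' 1 30 | head -2; done
python3 -c "
from h import *
s=manip.state();print(s['q'].round(2)); go(tcp(BC,TILT,.14),TILT)"
```

```text
clock: 20.05
eef_pos: [0.5207, -0.0289, 0.2153]
clock: 20.45
eef_pos: [0.5065, 0.0738, 0.2252]
clock: 20.85
eef_pos: [0.4923, 0.1767, 0.235]
[-0.55  0.24  0.14  1.84 -0.04  1.07  1.02]
xyz [0.383 1.427 0.084] rot [-0.026 -0.335 -0.092]
```

```bash
python3 -m crank '[{"xyz":[0.1,0.3,0],"rot":[-0.006,-0.08,-0.023]},{"xyz":[0.2,0.65,0],"rot":[-0.013,-0.16,-0.046]},{"xyz":[0.38,1,0],"rot":[-0.02,-0.25,-0.069]},{"xyz":[0.38,1,0],"rot":[-0.026,-0.335,-0.092]},{"xyz":[0.38,1,0],"rot":[-0.026,-0.335,-0.092]},{"xyz":[0.38,1,0],"rot":[-0.026,-0.335,-0.092]}]'
python3 -c "
from h import *
s=manip.state();print(s['q'].round(2)); go(tcp(BC,TILT,.1),TILT)"
```

```text
clock: 21.45
eef_pos: [0.4699, 0.276, 0.2341]
eef_rot: [0.259, 0.001, 0.966, -0.003]
contact_force: [0.3, -0.6, 0.0]
grip_width: 0.0875
gripper_force: 0.0
[-0.94  0.09  0.07  2.15  0.67  0.66  0.21]
xyz [-0.009  0.478  0.493] rot [-0.004 -0.    -0.   ]
```

```bash
python3 -m crank '[{"xyz":[0,0.25,0.2],"rot":[0,0,0]},{"xyz":[0,0.47,0.4],"rot":[0,0,0]},{"xyz":[0,0.47,0.4],"rot":[0,0,0]},{"xyz":[0,0.47,0.4],"rot":[0,0,0]}]'
python3 - <<'E'
from h import *
im,d,P=wcloud()
h=cv2.cvtColor(im,cv2.COLOR_RGB2HSV)
for nm,lo,hi in(('cap',(105,120,60),(125,255,255)),('glass',(3,100,40),(16,255,255))):
    m=(cv2.inRange(h,lo,hi)>0)&(P[...,2]>.07)&(P[...,2]<.2)&(d>0)&(P[...,0]>.4)&(P[...,0]<.66)&(P[...,1]>.27)&(P[...,1]<.4)
    print(nm,m.sum(),np.percentile(TILT.inv().apply(P[m]-BC),[1,50,99],0).round(3).tolist())
print(manip.state()['q'].round(2)); go(tcp(BC,TILT,0,.008),TILT)
E
```

```text
clock: 21.85
eef_pos: [0.4924, 0.3223, 0.2002]
eef_rot: [0.259, 0.003, 0.966, -0.003]
contact_force: [0.1, 0.3, 0.4]
grip_width: 0.0881
gripper_force: 0.0
cap 3888 [[-0.076, -0.019, -0.024], [0.062, 0.001, -0.02], [0.081, 0.021, -0.009]]
glass 7901 [[-0.06, -0.019, -0.024], [-0.003, 0.003, -0.021], [0.049, 0.021, -0.009]]
[-0.96  0.22  0.07  2.09  0.71  0.62  0.12]
xyz [0.018 0.021 1.015] rot [-0.005  0.    -0.003]
```

```bash
python3 -m crank '[{"xyz":[0.02,0.03,0.25],"rot":[0,0,0]},{"xyz":[0.02,0.03,0.5],"rot":[0,0,0]},{"xyz":[0.02,0.03,0.8],"rot":[0,0,0]},{"xyz":[0.02,0.03,1],"rot":[0,0,0]},{"xyz":[0.02,0.03,1],"rot":[0,0,0]},{"xyz":[0.02,0.03,1],"rot":[0,0,0]}]'
python3 -m crank '[{"xyz":[0,0,0],"rot":[0,0,0]},{"xyz":[0,0,0],"rot":[0,0,0]},{"xyz":[0,0,0],"rot":[0,0,0]},{"xyz":[0,0,0],"rot":[0,0,0]},{"xyz":[0,0,0],"rot":[0,0,0]},{"xyz":[0,0,0],"rot":[0,0,0]}]' 0 30
python3 -c "
from h import *
go(tcp(BC,TILT,0),TILT)"
python3 -m crank '[{"xyz":[0,0,-0.2],"rot":[0,0,0]},{"xyz":[0,0,-0.5],"rot":[0,0,0]},{"xyz":[0,0,-0.8],"rot":[0,0,0]},{"xyz":[0,0,-1],"rot":[0,0,0]},{"xyz":[0,0,-1],"rot":[0,0,0]}]'
python3 -c "
from h import *
s=manip.state();print(s['q'].round(2)); go(cr(0,-.0265,.25),CR)"
```

```text
clock: 22.5
eef_pos: [0.5401, 0.3258, 0.1144]
eef_rot: [0.26, 0.003, 0.966, -0.002]
contact_force: [-0.4, -0.6, -0.1]
grip_width: 0.0878
gripper_force: 0.0
clock: 23.1
eef_pos: [0.54, 0.3242, 0.1136]
eef_rot: [0.259, 0.004, 0.966, -0.004]
contact_force: [-5.1, -3.3, 8.3]
grip_width: 0.0433
gripper_force: 28.5
xyz [-0.006 -0.006  0.101] rot [-0.006  0.001 -0.003]
clock: 23.6
eef_pos: [0.4893, 0.3284, 0.2024]
eef_rot: [0.26, 0.002, 0.966, 0.0]
contact_force: [-0.2, 0.3, -2.1]
grip_width: 0.0435
gripper_force: 30.0
[-0.97  0.22  0.06  2.09  0.72  0.63  0.11]
xyz [-0.575 -5.438 -0.226] rot [0.026 0.335 0.093]
```

```bash
python3 -m crank '[{"xyz":[-0.1,-0.2,-0.2],"rot":[0.007,0.084,0.024]},{"xyz":[-0.3,-0.4,-0.22],"rot":[0.014,0.168,0.048]},{"xyz":[-0.45,-0.6,-0.22],"rot":[0.021,0.25,0.071]},{"xyz":[-0.57,-0.8,-0.22],"rot":[0.026,0.335,0.093]},{"xyz":[-0.57,-1,-0.22],"rot":[0.026,0.335,0.093]},{"xyz":[-0.57,-1,-0.22],"rot":[0.026,0.335,0.093]}]'
for i in 1 2 3 4; do python3 -m crank '[{"xyz":[-0.05,-0.3,0],"rot":[0,0,0]},{"xyz":[-0.1,-0.65,0],"rot":[0,0,0]},{"xyz":[-0.15,-1,0],"rot":[0,0,0]},{"xyz":[-0.15,-1,0],"rot":[0,0,0]}]'|sed -n 2p; done
python3 -c "
from h import *
s=manip.state();print(s['q'].round(2)); go(cr(0,-.0265,.25),CR)"
```

```text
clock: 24.2
eef_pos: [0.5302, 0.2215, 0.246]
eef_rot: [-0.002, 0.082, 0.997, -0.004]
contact_force: [0.2, 0.0, -2.8]
grip_width: 0.0431
gripper_force: 30.0
eef_pos: [0.5268, 0.1204, 0.2471]
eef_pos: [0.5258, 0.02, 0.2477]
eef_pos: [0.5251, -0.0806, 0.2481]
eef_pos: [0.5243, -0.1814, 0.2484]
[ 0.03  0.28  0.27  1.76 -0.07  1.11  1.73]
xyz [-0.066 -0.336 -0.014] rot [-0.004 -0.002 -0.005]
```

```bash
python3 -m crank '[{"xyz":[-0.06,-0.33,0],"rot":[0,0,-0.004]},{"xyz":[-0.06,-0.33,0.3],"rot":[0,0,-0.004]},{"xyz":[-0.06,-0.33,0.6],"rot":[0,0,-0.004]},{"xyz":[-0.06,-0.33,0.9],"rot":[0,0,-0.004]},{"xyz":[-0.06,-0.33,1],"rot":[0,0,-0.004]},{"xyz":[-0.06,-0.33,1],"rot":[0,0,-0.004]},{"xyz":[-0.06,-0.33,1],"rot":[0,0,-0.004]}]'
python3 f.py
python3 -c "
from h import *
go(cr(0,-.0265,.1185),CR)"
```

```text
clock: 26.5
eef_pos: [0.5263, -0.2107, 0.1502]
eef_rot: [-0.001, 0.074, 0.997, -0.002]
contact_force: [1.0, -0.0, -1.0]
grip_width: 0.0432
gripper_force: 30.0
[ 1.000e-04 -2.150e-02  1.502e-01] [ 1.   0.2 -1. ]
xyz [ 0.001 -0.049  0.317] rot [-0.002 -0.001  0.003]
```

```bash
python3 -m crank '[{"xyz":[0,-0.05,0.1],"rot":[0,0,0]},{"xyz":[0,-0.05,0.2],"rot":[0,0,0]},{"xyz":[0,-0.05,0.28],"rot":[0,0,0]},{"xyz":[0,-0.05,0.28],"rot":[0,0,0]},{"xyz":[0,-0.05,0.28],"rot":[0,0,0]}]' >/dev/null
python3 f.py
python3 -m crank '[{"xyz":[0,0,0.02],"rot":[0,0,0]},{"xyz":[0,0,0.04],"rot":[0,0,0]},{"xyz":[0,0,0.04],"rot":[0,0,0]},{"xyz":[0,0,0.04],"rot":[0,0,0]}]' >/dev/null
python3 f.py
```

```text
[-0.0009 -0.0273  0.1212] [ 0.2 -0.2 -1.3]
[-0.0007 -0.0273  0.1175] [ 0.   0.4 -2.2]
```

```bash
for i in 1 2; do python3 -m crank '[{"xyz":[0,0,0.01],"rot":[0,0,0]},{"xyz":[0,0,0.015],"rot":[0,0,0]},{"xyz":[0,0,0.015],"rot":[0,0,0]}]' >/dev/null
python3 f.py; done
```

```text
[-0.0007 -0.0273  0.1159] [ 0.3  0.9 -1.8]
[-0.0006 -0.0273  0.1153] [-2.4  0.4  7.1]
```

```bash
python3 -m crank '[{"xyz":[0,0,-0.008],"rot":[0,0,0]},{"xyz":[0,0,-0.008],"rot":[0,0,0]}]' >/dev/null; python3 f.py
python3 -m crank '[{"xyz":[0,0,0],"rot":[0,0,0]},{"xyz":[0,0,0],"rot":[0,0,0]},{"xyz":[0,0,0],"rot":[0,0,0]},{"xyz":[0,0,0],"rot":[0,0,0]},{"xyz":[0,0,-0.1],"rot":[0,0,0]},{"xyz":[0,0,-0.3],"rot":[0,0,0]},{"xyz":[0,0,-0.6],"rot":[0,0,0]},{"xyz":[0,0,-1],"rot":[0,0,0]},{"xyz":[0,0,-1],"rot":[0,0,0]},{"xyz":[0,0,-1],"rot":[0,0,0]}]' 0.62
python3 - <<'E'
from h import *
im,d,P=wcloud(); cv2.imwrite('pics/w6.png',im[...,::-1])
Q=RC.inv().apply((P-O).reshape(-1,3)).reshape(P.shape); h=cv2.cvtColor(im,cv2.COLOR_RGB2HSV)
m=(d>0)&(cv2.inRange(h,(105,120,60),(125,255,255))>0)&(Q[...,2]>.09)&(Q[...,2]<.15)&(abs(Q[...,1])<.1)
print(np.percentile(Q[m],[1,50,99],0).round(3).tolist())
im,d,P=cloud('scene'); cv2.imwrite('pics/s6.png',cv2.resize(im[200:340,190:350,::-1],None,fx=4,fy=4))
E
```

```text
[-0.0006 -0.0273  0.1154] [-0.9  1.4  2.2]
clock: 29.2
eef_pos: [0.5253, -0.2161, 0.2167]
eef_rot: [0.0, 0.075, 0.997, -0.002]
contact_force: [0.5, 0.6, -0.2]
grip_width: 0.0544
gripper_force: 0.0
[[-0.081, -0.046, 0.12], [-0.061, -0.026, 0.132], [0.077, -0.006, 0.135]]
```

View pics/w6.png

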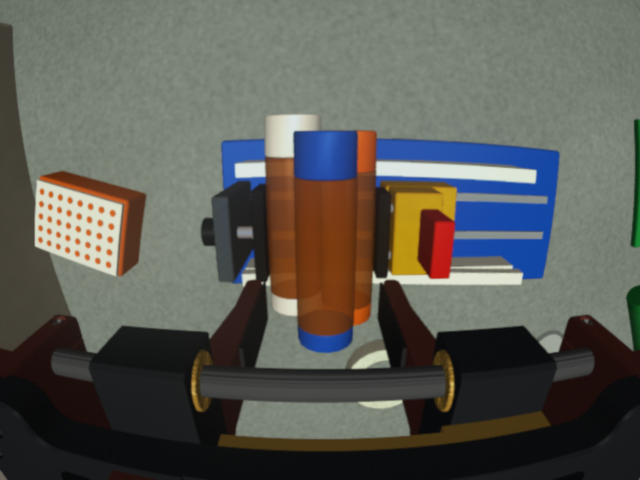

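View pics/s6.png

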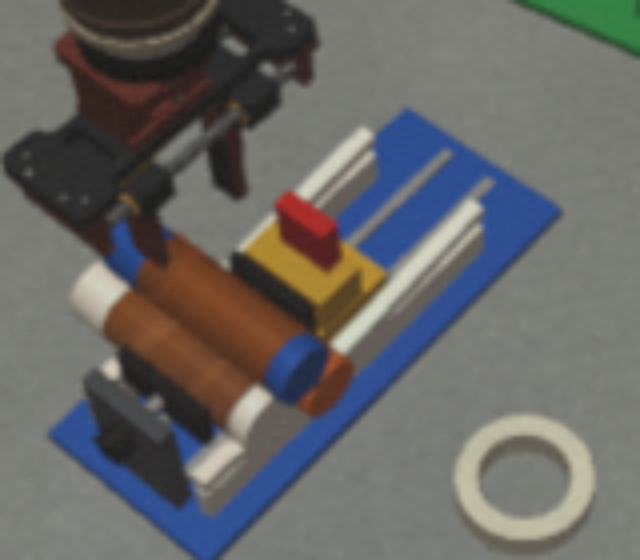

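Both views show blue (wrist x≈325, scene (215,310)) square in the valley, with its centre at about x -2 mm, z 112 mm. The white and orange tubes are still clamped and the gripper is clear.

```bash
python3 -c "
from station import manip
print(manip.finish_job())"
```

```text
the job is handed in; nothing more can be done
None
```

I finished the job and handed it in at about 29 s, but no verdict came back: white and orange are squeezed against the end stop (chock pushed to about 17 N), blue lies square in the valley on top, and nothing around was touched that I saw.

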